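# Clamp a soap bar in the cam-lever jig

## Task

Lay the pink soap bar flat in the nest of the wooden clamping jig and let go of it, then push the jig's red lever through its quarter turn until it sits against its end stop, so that the bar is clamped against the rubber pad. Finish with a firm steady push of about 15 newtons against the stop for half a second, never above 25 newtons on the lever, then leave the lever there and leave the cream soap, the bottles and the cup where they stand.

Things in the scene. Friction and masses are not known exactly. Their poses are not given: they have to be found in the camera images.
- pink_soap: Pink soap bar, 55 (its x) by 80 (its y) by 34 mm (z), about 150 g; origin at the centre of its underside. Starts flat on the table; it may lie in either of two places, the cream bar in the other.
- jig: Clamping jig fixed to the table: wooden plate 130 (x) by 200 (y) by 12 mm thick. Origin on the table under the nest's centre; z up. Two aluminium rails along y at x = +-35 mm, 8 wide, 56 long, 6 mm high, leave 62 mm between them for the bar; above them its long sides are free for fingers. An upright dark steel pin, 14 mm in diameter, is the lever's end stop.
- nest (a point): Centre of the nest on the plate's top face, 12 mm above the table; axes as the jig's. The bar lies flat here, its 80 mm length along y, either way round. With the lever at 0 there are 88 mm between the cam (at -y) and the pad (at +y); at 0.25 rad the cam has taken 3 mm of that from its end.
- clamp_pad (a joint): Travel in m of the rubber-faced sprung pad (50 wide, 26 mm high) at the +y end of the nest: 0 at rest, grows as the bar is pressed into it (spring 2500 N/m with 2.5 N preload). With the bar in and the lever at its stop it reads about 0.004.
- pivot (a point): Point on the lever's upright hinge axis, 52 mm above the table, fixed to the jig at x = 0, y = -62 mm; axes as the jig's.
- lever (a joint): Lever angle, rad. 0 = open: lever along the jig's -y, away from the nest. It turns clockwise seen from above where it points about along the jig's -x and meets the stop pin. The pin is set by hand: the stop is felt somewhere from 1.49 to 1.66. Starts between 0 and 0.25; stays where left (friction 0.15 N m; up to about 0.7 N m when clamping the bar).
- handle: The turning part: red flat lever 18 mm wide and 8 mm thick, its top 52 mm above the table, with an upright red round post at its end, and the steel cam disc under it (18 mm radius, 12 mm off the hinge axis). Origin on the hinge axis at table height; its -y axis points along the lever.
- post (a point): Centre of the upright post on the lever, 100 mm from the hinge axis and 75 mm above the table; the post is 18 mm in diameter and stands from 52 to 95 mm above the table. Push it sideways.
- cream_soap: Cream soap bar of the same size, 55 by 80 by 34 mm, origin at the centre of its underside; to be left alone.
- dropper_a: Amber dropper bottle with white cap, 32 mm wide, 85 mm tall; origin underneath; leave alone.
- dropper_b: Amber dropper bottle with black cap, 32 mm wide, 85 mm tall; origin underneath; leave alone.
- green_cap: Green bottle with green cap, 52 mm wide, 140 mm tall; origin underneath; leave alone.
- spray: Clear bottle with white cap, 40 mm wide, 130 mm tall; origin underneath; leave alone.
- teal_cup: Teal cup, 72 mm wide, 90 mm tall; origin underneath; leave alone.
Things that resemble listed ones, but are neither listed nor needed, are in the scene too. Of the things like the pink_soap, leave any that is blue, orange or turquoise; of the rest the smaller one is meant.

How it is judged:
By the outcome, as a careful person would: the job done as asked, in the order asked, and still so for the second after the job is handed in, with the robot touching nothing.
It also fails if it takes over 72 s, if anything falls off the work surface, if the arm or the gripper's body presses on something with over 40 N, if the wrist force passes 120 N, or if a joint passes its speed limit or range.

## Robot

A 7-joint arm with a two-finger parallel gripper is mounted at the origin on the work surface. World frame = base frame: x ahead of the robot, y to its left, z up, the work surface at z = 0. Lengths are in mm, angles in rad, forces in N, time in s.
With the tool pointing down it reaches from about 400 to 850 mm from the base axis. Payload 6.9 kg.
Tool frame: the origin (TCP) lies midway between the tips of the shut fingers; the grasp point (between the pads) lies 19 mm behind it; z points along the fingers, y is the line along which they close (so a half turn about z gives the same grasp; the last joint's range is limited). The gripper opens to 85 mm and grips with 20 to 120 N. Pads are 22 mm wide; open, the fingers measure 114 mm over their backs; the gripper's body (76 mm by 85 mm) begins 54 mm behind the grasp point. The pads swing forward as they close: fully open they stand 13 mm farther back than shut.
Start: joints at [1.208, 0.507, -0.238, 1.5, 0.126, 1.149, -0.155], TCP at [282.355, -557.572, 231.275] pointing down, gripper open.
Joint ranges: [-3.08, 3.08], [-0.24, 2.05], [-1.43, 1.35], [0, 2.5], [-1.52, 4.66], [0.17, 1.96], [-2.89, 2.89]. Speed limits (rad/s): [2.39, 2.39, 3.14, 3.14, 3.14, 3.14, 3.14].

## Interface

Orientations are given as a rotation vector (axis times angle).
In Python, from cell import robot gives the robot as it stands.
- The arm moves only by the tool send_rows, never from a script. Its argument "increments" is a list of rows, each an object with "delta_pos": the shift along the tool's x, y, z in mm, a list of three; "twist": the turn about the tool's z in degrees. In form: [{"delta_pos": [dx, dy, dz], "twist": twist}, ...]. A call has 1 to 10 rows; each row shifts and turns the commanded pose from where the row before left it, along the tool's axes as they then stand; what a row does not reach is not made up. A row lasts 1/8 s, in which the tool goes at most 62.5 mm and 10.7 degrees, less where a joint would pass 70% of its speed; a pose out of reach is approached as far as the arm can. A call with a gripper value outside its range is refused whole. "claw" is the finger opening in mm, from 0 to 85.4, set as the call begins (left out, the last holds). The fingers move at their own pace and stop on an object; the grip force is fixed at half the most. Time passes only in rows, so rows that do not move let the fingers close. It gives the time, the measured TCP pose, the force, the opening and the grip force at its end, in the units of the state.
- robot.state(): the state, without advancing time (a new reading comes with each control period).
- robot.camera(name): name is "scene" or "top" or "wrist"; returns a dict with "image" (420x560x3 uint8, blue, green, red), "z_map" (420x560 float32, mm along the optical axis (not along the pixel's ray), 0 where there is no reading), "fx", "fy", "cx", "cy" (pixels), "world_from_camera" (4x4, takes a point from camera to world coordinates). Camera axes: x right, y up, looking along -z (the intrinsics and any distortion apply to the point x, -y, -z); pixel columns grow to the right and rows downward; lengths in mm; the calibration is good to about 2 mm. The wrist camera is an equidistant fisheye: a pixel r from the principal point sees the ray r / f radians off the axis. A picture is of the moment at which its call begins.
- robot.close_job(): hands the job in; it is judged then, once.
Trained networks look in a picture, given as the dict that the camera call returned (one of the last four; its "shot" number tells which), for a name from the list of things; names that differ only in an ending like _2 or _b are one class to them, and where a whole thing is asked for, a point or a joint stands for the part that bears it (a point fixed in the world has none). Each returns a list of dicts, best first, with "conf" (0 to 1); they miss things now and then, are a little off and sometimes report something else, mostly with a low value. They report only what shows in the picture. A call takes as long as a camera call. They do not tell look-alikes from the thing itself.
- robot.look_for(picture, query): "position" ([column, row] in pixels, amid what is visible of it).
- robot.mark_of(picture, query): "position" ([column, row] in pixels: a listed point, or the origin of a listed thing).
The state is a dict: "time": time; "joint_positions": joint angles; "joint_vel": joint speeds; "effort": joint torques, N m; "ee_pos": TCP position; "orientation": TCP orientation; "force": force on the tool from outside, world axes, zero at the start; "torque": the same for the moment, N m; "finger_gap": finger opening in mm; "grip_force": force on a finger pad.
Only numpy, scipy, OpenCV 4.12 (cv2) and the standard library are available. Lean on these libraries where they do the work, as an engineer would, in place of code of your own. Each camera call takes 0.05 s, during which the arm holds its last target. There are 200 camera calls.

## Working session

There is one attempt and no reset: what is moved stays moved. The work goes in short steps, Python scripts to look and compute and a tool call to move; the robot and the scene stay as the last step left them, time stands still between calls to the robot, and variables do not carry over. Pictures are saved under pics/ and viewed, at most 10 in all, crops included, and the job is handed in when it is done.

Besides the shell and the picture viewer there is one more tool, called after "Emit:" by a JSON object that holds its "name" and its "arguments", one argument or row to a line. send_rows: Moves the arm, as the interface text tells. Its arguments: {"type":"object","properties":{"increments":{"type":"array","items":{"type":"object","properties":{"delta_pos":{"type":"array","items":{"type":"number"}},"twist":{"type":"number"}}}},"claw":{"type":"number"}},"required":["increments"]}

```bash
mkdir -p pics
cat > h.py <<'E'
import numpy as np, cv2
from cell import robot
from scipy.spatial.transform import Rotation as R
def w(c,px,z=None):
    """pixel -> world; depth map if z None, else intersect plane z (pinhole cams)"""
    u,v=px; T=np.array(c['world_from_camera'])
    d=np.array([(u-c['cx'])/c['fx'],-(v-c['cy'])/c['fy'],-1.])
    if z is None:
        k=c['z_map'][int(round(v))-1:int(round(v))+2,int(round(u))-1:int(round(u))+2]; k=k[k>0]
        if len(k)==0: return None
        return (T@np.r_[d*np.median(k),1])[:3]
    r=T[:3,:3]@d; o=T[:3,3]
    return o+r*(z-o[2])/r[2]
E
python3 - <<'E'
from h import *
print({k:np.round(v,2) for k,v in robot.state().items()})
for n in ('scene','top'):
    c=robot.camera(n); cv2.imwrite(f'pics/{n}1.png',c['image'])
    print(n,c['fx'],c['fy'],c['cx'],c['cy'],[k for k in c], np.round(c['world_from_camera'],2).tolist())
    for q in ('pink_soap','cream_soap','jig','nest','pivot','post'):
        for f in ('look_for','mark_of'):
            try:
                for r in getattr(robot,f)(c,q)[:4]:
                    p=w(c,r['position']); print(q,f,np.round(r['position']),round(r['conf'],2),None if p is None else np.round(p))
            except Exception as e: print(q,f,e)
E
```

```text
{'time': np.float64(0.0), 'joint_positions': array([ 1.21,  0.51, -0.24,  1.5 ,  0.13,  1.15, -0.15]), 'joint_vel': array([-0.,  0.,  0.,  0., -0., -0., -0.]), 'effort': array([-0.000e+00, -6.206e+01, -2.190e+00, -2.497e+01,  1.000e-02,
        1.000e-02, -0.000e+00]), 'ee_pos': array([ 282.06, -557.17,  230.43]), 'orientation': array([-3.05, -0.73,  0.  ]), 'force': array([-0.02,  0.45, -0.24]), 'torque': array([ 0.01, -0.  , -0.  ]), 'grip_force': np.float64(0.0), 'finger_gap': np.float64(85.43)}
scene 411.4275287251516 411.4275287251516 283.88700416248804 206.8037317942402 ['image', 'z_map', 'fx', 'fy', 'cx', 'cy', 'world_from_camera', 'shot'] [[0.83, -0.3, 0.47, 984.52], [0.56, 0.46, -0.69, -715.74], [-0.0, 0.84, 0.55, 667.35], [0.0, 0.0, 0.0, 1.0]]
pink_soap look_for [261. 199.] 0.89 [379.  64.  47.]
pink_soap look_for [269. 173.] 0.86 [306. 209.  44.]
pink_soap look_for [298. 152.] 0.83 [286. 406.  35.]
pink_soap look_for [309. 184.] 0.77 [438. 232.  36.]
pink_soap mark_of [268. 182.] 0.96 [312. 192.  22.]
pink_soap mark_of [300. 158.] 0.87 [304. 392.  19.]
pink_soap mark_of [2
[... 1379 characters left out ...]
3.]
pink_soap mark_of [212. 236.] 0.66 [423. 245.  34.]
pink_soap mark_of [266. 264.] 0.66 [342.  91.  49.]
pink_soap mark_of [147. 289.] 0.64 [277. 418.  34.]
cream_soap look_for [192. 172.] 0.88 [607. 306.  34.]
cream_soap mark_of [192. 176.] 0.85 [595. 305.  33.]
jig look_for [292. 187.] 0.78 [567.  21.  11.]
jig look_for [118. 193.] 0.69 [550. 516.  20.]
nest look_for [292. 187.] 0.75 [566.  19.  11.]
nest mark_of [289. 186.] 0.93 [568.  30.  14.]
pivot look_for [293. 188.] 0.68 [564.  17.  11.]
pivot mark_of [310. 191.] 0.67 [547. -31.  44.]
post look_for [319. 196.] 0.91 [539. -57.  14.]
post mark_of [346. 202.] 0.84 [ 506. -125.   94.]
post mark_of [436. 242.] 0.57 [ 402. -372.   52.]
```

View pics/top1.png

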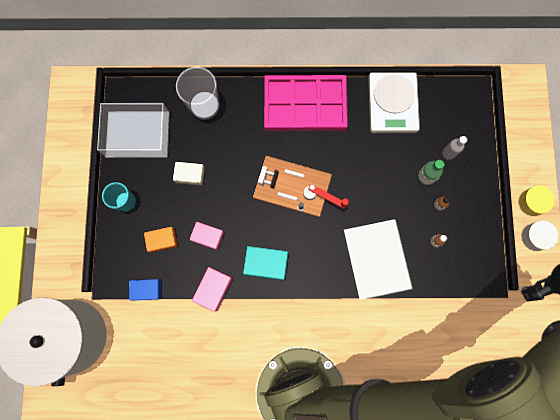

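View pics/scene1.png

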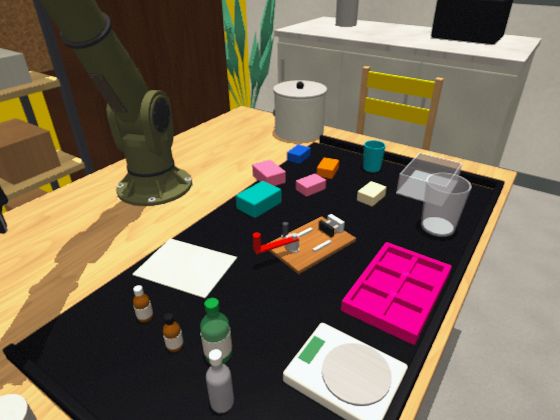

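The candidates in the top picture are: small pink (207,235), larger pink (211,289), turquoise (265,263), orange (160,239) and blue (144,289). I choose the small pink one. The jig is at about (292,187), with its pad at the left (267,178) and the red post at (345,202).

```bash
cat >> h.py <<'E'
def cloud(c):
    v,u=np.mgrid[:420,:560]; z=c['z_map']; T=np.array(c['world_from_camera'])
    P=np.stack([(u-c['cx'])/c['fx']*z,-(v-c['cy'])/c['fy']*z,-z],-1)
    return P@T[:3,:3].T+T[:3,3]
def rect(P):
    (cx,cy),(a,b),t=cv2.minAreaRect(P[:,:2].astype(np.float32)); 
    if a<b: a,b,t=b,a,t+90
    return np.round([cx,cy,a,b,(t+90)%180-90],1)  # long-axis angle in world
E
python3 - <<'E'
from h import *
c=robot.camera('top'); P=cloud(c); im=c['image']; hsv=cv2.cvtColor(im,cv2.COLOR_BGR2HSV).astype(int); z=P[...,2]
def near(x,y,r): return np.hypot(P[...,0]-x,P[...,1]-y)<r
pk=(hsv[...,0]>150)&(hsv[...,1]>60)
for s in((424,256),(300,230)): m=pk&near(*s,75)&(z>28); print('pink',s,rect(P[m]),m.sum(),np.median(z[m]))
m=near(568,20,150)&(abs(z-12)<5)&(hsv[...,1]>60); print('plate',rect(P[m]),m.sum())
red=((hsv[...,0]<6)|(hsv[...,0]>174))&(hsv[...,1]>170)&near(530,-60,120)&(z>40); print('red',rect(P[red]),z[red].max())
m=red&(z>80);print('posttop',P[m].mean(0),m.sum())
m=red&(abs(z-52)<5); print('lever',rect(P[m]),P[m].mean(0))
for q in('nest','pivot','post'):
    for r in robot.mark_of(c,q)[:1]: print(q,np.round(r['position'],1),w(c,r['position'],{'nest':12,'pivot':52,'post':75}[q]))
a=cv2.resize(im[205:315,130:250],None,fx=3.3,fy=3.3,interpolation=2);b=cv2.resize(im[145:225,240:360],None,fx=3.3,fy=3.3,interpolation=2)
b=cv2.copyMakeBorder(b,0,a.shape[0]-b.shape[0],0,0,0)
cv2.imwrite('pics/crop.png',np.hstack([a,b]))
E
```

```text
pink (424, 256) [426.8 261.8  81.5  54.9  71.1] 203 33.95050580065208
pink (300, 230) [278.6 241.7 100.6  71.3 -25. ] 152 42.06441918695714
plate [571.   16.9 208.7 131.7  73.5] 2161
red [530.8 -79.2 111.6  19.1  60.6] 99.59054702484195
posttop [ 506.13661342 -120.5339697    94.04302519] 37
lever [530.9 -77.9 109.4  18.4  61.6] [530.939433   -77.05847429  51.96307379]
nest [290.2 184.1] [574.71656289  25.85219726  12.        ]
pivot [311.4 185.3] [561.48793538 -33.47512914  52.        ]
post [346.7 203.2] [ 505.57555083 -128.3169255    75.        ]
```

View pics/crop.png

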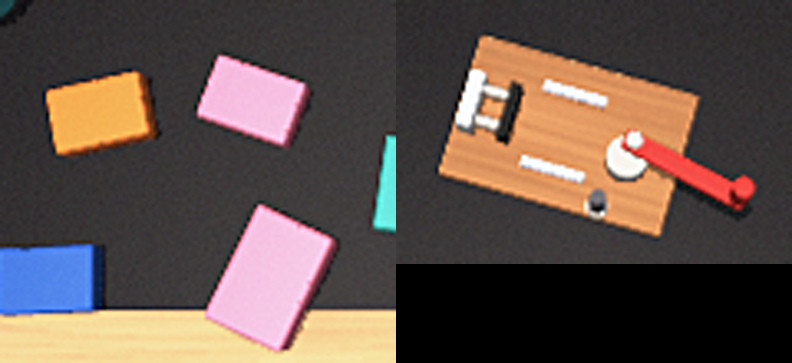

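The crop shows the small pink bar (81 x 55 mm, 34 high) between the orange bar and the larger pink bar (100 x 71 mm), so it is the one meant. The jig's lever is at about 0.2 rad, the pad is on the left and the stop pin is at the lower middle.

Emit:
{"name": "send_rows", "arguments": {
  "increments": [
    {"delta_pos":[0,0,0],"twist":-9},
    {"delta_pos":[0,0,0],"twist":-9},
    {"delta_pos":[0,0,0],"twist":-9},
    {"delta_pos":[0,0,0],"twist":-9},
    {"delta_pos":[0,0,0],"twist":-8},
    {"delta_pos":[43,10,0],"twist":0},
    {"delta_pos":[43,10,0],"twist":0},
    {"delta_pos":[43,10,0],"twist":0},
    {"delta_pos":[43,10,0],"twist":0},
    {"delta_pos":[43,10,0],"twist":0}
  ],
  "claw": 85
}}

```text
time: 2.75
ee_pos: [400.8, -369.7, 231.5]
orientation: [2.56, 1.821, 0.0]
force: [1.0, 1.0, 0.2]
finger_gap: 85.0
grip_force: 0.0
```

Emit:
{"name": "send_rows", "arguments": {
  "increments": [
    {"delta_pos":[43,10,0],"twist":0},
    {"delta_pos":[43,10,0],"twist":0},
    {"delta_pos":[43,10,0],"twist":0},
    {"delta_pos":[43,10,0],"twist":0},
    {"delta_pos":[43,10,0],"twist":0},
    {"delta_pos":[43,10,0],"twist":0},
    {"delta_pos":[43,10,0],"twist":0},
    {"delta_pos":[0,0,0],"twist":0}
  ]
}}

```text
time: 3.75
ee_pos: [566.5, -104.9, 231.5]
orientation: [-2.553, -1.829, -0.004]
force: [-0.8, -0.7, 0.4]
finger_gap: 85.0
grip_force: 0.0
```

```bash
cat >> h.py <<'E'
def fcloud(c):
    v,u=np.mgrid[:420,:560].astype(float); z=c['z_map']; T=np.array(c['world_from_camera'])
    x=(u-c['cx'])/c['fx'];y=(v-c['cy'])/c['fy'];t=np.hypot(x,y)+1e-9
    s=np.tan(np.minimum(t,1.5))/t
    P=np.stack([x*s*z,-y*s*z,-z],-1)
    return P@T[:3,:3].T+T[:3,3]
def topose(x,y,z,yaw_y):
    """tool-frame delta to put TCP at x,y,z with tool y at world angle yaw_y deg (delta in current axes)"""
    s=robot.state(); M=R.from_rotvec(s['orientation']).as_matrix()
    a=np.degrees(np.arctan2(M[1,1],M[0,1]))
    tw=-((yaw_y-a+180)%360-180)
    print('pos',np.round(s['ee_pos'],1),'yawy',round(a,1),'delta',np.round(M.T@(np.array([x,y,z])-s['ee_pos']),1),'twist',round(tw,1))
E
python3 - <<'E'
from h import *
c=robot.camera('wrist'); cv2.imwrite('pics/wr1.png',c['image']); P=fcloud(c); z=P[...,2]
print(c['fx'],c['cx'],c['cy'],np.round(c['world_from_camera'],2).tolist())
hsv=cv2.cvtColor(c['image'],cv2.COLOR_BGR2HSV).astype(int)
near=np.hypot(P[...,0]-571,P[...,1]-17)<130
m=near&(abs(z-12)<3)&(hsv[...,1]>60)&(c['z_map']>0);print('plate',rect(P[m]),m.sum())
m=near&(abs(z-18)<3)&(hsv[...,1]<60)&(c['z_map']>0)
n,l,st,_=cv2.connectedComponentsWithStats(m.astype(np.uint8))
for i in range(1,n):
    if st[i,4]>60: print('rail?',rect(P[l==i]),st[i,4],np.median(z[l==i]))
for q in('nest','pivot','post','pink_soap'):
    for r in robot.mark_of(c,q)[:2]:
        u,v=np.round(r['position']).astype(int); print(q,u,v,round(r['conf'],2),np.round(P[v,u],1))
topose(427,262,230,-18.9)
E
```

```text
325.19226210127806 278.6210240921473 212.02062551658807 [[0.95, 0.3, 0.1, 594.52], [-0.32, 0.9, 0.31, -25.64], [0.0, -0.32, 0.95, 373.64], [0.0, 0.0, 0.0, 1.0]]
plate [570.7  16.9 196.1 130.7  73.4] 15043
rail? [606.4  13.9  55.    8.4  73.5] 375 17.241980090687377
rail? [539.6  33.9  55.7   9.   73.2] 376 17.365028219490597
rail? [510.5  -4.7  19.1  12.1  89.1] 65 15.922027140786156
nest 244 72 0.61 [570.9  21.6  11.9]
pivot 246 127 0.83 [558.1 -35.7  59.7]
post 227 227 0.57 [ 512.6 -115.7   91.1]
pink_soap 15 31 0.87 [317.7 206.4  41.2]
pink_soap 72 96 0.62 [382.   74.9  47. ]
pos [ 564.4 -111.   231.2] yawy -19.3 delta [ 306.8 -252.7    1. ] twist -0.4
```

View pics/wr1.png

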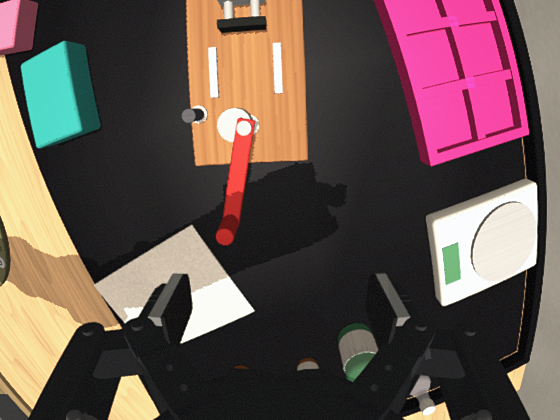

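The wrist view shows rails at (212,72) and (278,68), whose midpoint puts the nest at (573, 24). The lever post is at (226,237).

Emit:
{"name": "send_rows", "arguments": {
  "increments": [
    {"delta_pos":[22,-32,5],"twist":0},
    {"delta_pos":[22,-32,5],"twist":0},
    {"delta_pos":[22,-32,5],"twist":0},
    {"delta_pos":[22,-32,5],"twist":0},
    {"delta_pos":[22,-32,5],"twist":0},
    {"delta_pos":[22,-32,5],"twist":0},
    {"delta_pos":[22,-32,5],"twist":0},
    {"delta_pos":[22,-29,5],"twist":0},
    {"delta_pos":[22,0,5],"twist":0},
    {"delta_pos":[0,0,0],"twist":0}
  ]
}}

```text
time: 5.25
ee_pos: [391.1, 161.0, 186.4]
orientation: [-2.559, -1.822, -0.001]
force: [-0.7, 0.0, 0.7]
finger_gap: 84.7
grip_force: 0.0
```

Run:
```python
from h import *
c=robot.camera('wrist'); P=fcloud(c); z=P[...,2]
hsv=cv2.cvtColor(c['image'],cv2.COLOR_BGR2HSV).astype(int)
m=(np.hypot(P[...,0]-427,P[...,1]-262)<60)&(hsv[...,0]>150)&(hsv[...,1]>50)&(z>28)&(c['z_map']>0)
print(rect(P[m]),m.sum(),np.median(z[m]))
topose(427,262,45,-18.9)
```

```text
[426.3 260.   79.9  55.3  70.8] 765 32.47983271769101
pos [390.9 160.  186.3] yawy -19.2 delta [108.3   0.6 141.3] twist -0.3
```

Emit:
{"name": "send_rows", "arguments": {
  "increments": [
    {"delta_pos":[35,0,10],"twist":0},
    {"delta_pos":[35,0,15],"twist":0},
    {"delta_pos":[26,0,20],"twist":0},
    {"delta_pos":[10,0.5,30],"twist":0},
    {"delta_pos":[0,0,25],"twist":0},
    {"delta_pos":[0,0,20],"twist":0},
    {"delta_pos":[0,0,0],"twist":0}
  ]
}}

```text
time: 6.18
ee_pos: [425.9, 258.3, 65.3]
orientation: [2.561, 1.818, -0.005]
force: [-0.1, -0.5, -0.4]
finger_gap: 85.0
grip_force: 0.0
```

Run:
```python
from h import *
topose(426.5,260.3,9,-19.2)
```

```text
pos [425.9 258.3  65.3] yawy -19.3 delta [ 2.2  0.  56.3] twist -0.1
```

Emit:
{"name": "send_rows", "arguments": {
  "increments": [
    {"delta_pos":[2,0,22],"twist":0},
    {"delta_pos":[0,0,18],"twist":0},
    {"delta_pos":[0,0,10],"twist":0},
    {"delta_pos":[0,0,6],"twist":0},
    {"delta_pos":[0,0,0],"twist":0}
  ]
}}

```text
time: 6.8
ee_pos: [426.9, 262.3, 10.5]
orientation: [2.56, 1.821, 0.0]
force: [-0.1, -0.4, 0.3]
finger_gap: 84.9
grip_force: 0.0
```

Emit:
{"name": "send_rows", "arguments": {
  "increments": [
    {"delta_pos":[0,0,0],"twist":0},
    {"delta_pos":[0,0,0],"twist":0},
    {"delta_pos":[0,0,0],"twist":0},
    {"delta_pos":[0,0,0],"twist":0},
    {"delta_pos":[0,0,0],"twist":0},
    {"delta_pos":[0,0,0],"twist":0}
  ],
  "claw": 30
}}

```text
time: 7.55
ee_pos: [427.0, 262.6, 11.1]
orientation: [2.56, 1.821, 0.002]
force: [-1.3, -1.1, 6.3]
finger_gap: 53.8
grip_force: 63.3
```

Emit:
{"name": "send_rows", "arguments": {
  "increments": [
    {"delta_pos":[0,0,-5],"twist":0},
    {"delta_pos":[0,0,-15],"twist":0},
    {"delta_pos":[0,0,-30],"twist":0},
    {"delta_pos":[0,0,-30],"twist":0},
    {"delta_pos":[0,0,-30],"twist":0},
    {"delta_pos":[0,0,0],"twist":0},
    {"delta_pos":[0,0,0],"twist":0}
  ]
}}

```text
time: 8.43
ee_pos: [426.5, 262.0, 120.2]
orientation: [2.56, 1.821, -0.001]
force: [0.9, -0.3, -3.1]
finger_gap: 53.5
grip_force: 63.6
```

Run:
```python
from h import *
c=robot.camera('wrist'); P=fcloud(c); z=P[...,2]; p=robot.state()['ee_pos']
cv2.imwrite('pics/wr2.png',c['image'])
hsv=cv2.cvtColor(c['image'],cv2.COLOR_BGR2HSV).astype(int)
m=(np.hypot(P[...,0]-p[0],P[...,1]-p[1])<65)&(hsv[...,0]>150)&(hsv[...,1]>50)&(z>p[2])&(c['z_map']>0)
print(rect(P[m]),m.sum(),np.percentile(z[m],[5,50,90,99]))
topose(573,23.9,120,-16.6)
```

```text
[424.2 265.6 100.4  95.1 -55.1] 19249 [131.33762187 142.32865137 143.11277028 150.37151739]
pos [426.3 261.9 119.7] yawy -19.2 delta [-1.766e+02  2.167e+02 -2.000e-01] twist -2.6
```

View pics/wr2.png

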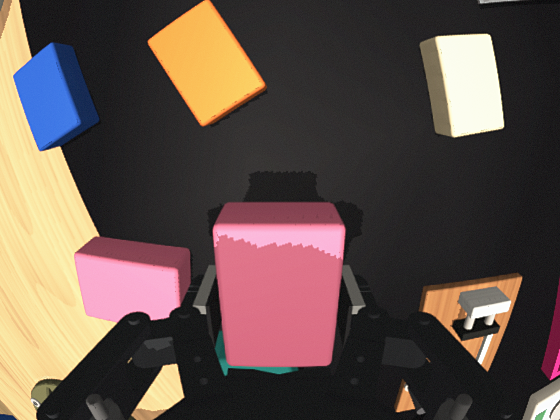

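The bar is held flat between the fingers (its top face spans (215–345, 240–365)). Next I measure its offset in the tool.

```bash
cat >> h.py <<'E'
def held():
    c=robot.camera('wrist'); P=fcloud(c); z=P[...,2]; s=robot.state(); p=s['ee_pos']
    hsv=cv2.cvtColor(c['image'],cv2.COLOR_BGR2HSV).astype(int)
    m=(np.hypot(P[...,0]-p[0],P[...,1]-p[1])<65)&(hsv[...,0]>150)&(hsv[...,1]>50)&(abs(z-p[2]-22.5)<4)&(c['z_map']>0)
    m=cv2.morphologyEx(m.astype(np.uint8),cv2.MORPH_OPEN,np.ones((7,7)))>0
    r=rect(P[m]); M=R.from_rotvec(s['orientation']).as_matrix()
    A=np.c_[P[m][:,:2]-r[:2],np.ones(m.sum())]; k=np.linalg.lstsq(A,P[m][:,2],rcond=None)[0]
    print('bar',r,'topz',k[2],'slopes',k[:2],'tool off',M.T@np.r_[r[:2]-p[:2],0],'toolx ang',np.degrees(np.arctan2(M[1,0],M[0,0])))
E
python3 -c "
from h import *
held()"
```

```text
bar [426.7 259.9  80.2  55.4  71. ] topz 141.90661353644484 slopes [-0.00402708 -0.00650687] tool off [-1.71806639e+00  1.15881278e+00  1.10414332e-03] toolx ang 70.85990072144041
```

Emit:
{"name": "send_rows", "arguments": {
  "increments": [
    {"delta_pos":[-19.3,24,0],"twist":0},
    {"delta_pos":[-19.3,24,0],"twist":0},
    {"delta_pos":[-19.3,24,0],"twist":0},
    {"delta_pos":[-19.3,24,0],"twist":0},
    {"delta_pos":[-19.3,24,0],"twist":0},
    {"delta_pos":[-19.3,24,0],"twist":0},
    {"delta_pos":[-19.3,24,0],"twist":0},
    {"delta_pos":[-19.3,24,0],"twist":0},
    {"delta_pos":[-19.3,24,0],"twist":-2.5},
    {"delta_pos":[0,0,20],"twist":0}
  ]
}}

```text
time: 9.78
ee_pos: [575.4, 24.4, 99.6]
orientation: [2.522, 1.871, 0.0]
force: [0.3, 0.2, -2.5]
finger_gap: 54.1
grip_force: 63.6
```

Emit:
{"name": "send_rows", "arguments": {
  "increments": [
    {"delta_pos":[0,0,0],"twist":0},
    {"delta_pos":[0,0,0],"twist":0},
    {"delta_pos":[0,0,0],"twist":0}
  ]
}}

```text
time: 10.15
ee_pos: [573.9, 28.2, 100.8]
orientation: [2.518, 1.878, 0.001]
force: [-0.5, -0.1, -0.9]
finger_gap: 53.8
grip_force: 63.5
```

Run:
```python
from h import *
held(); topose(572.6,26.9,24,-16.6)
c=robot.camera('wrist'); cv2.imwrite('pics/wr3.png',c['image'])
P=fcloud(c);z=P[...,2];hsv=cv2.cvtColor(c['image'],cv2.COLOR_BGR2HSV).astype(int)
near=np.hypot(P[...,0]-573,P[...,1]-24)<60
m=near&(abs(z-18)<3)&(hsv[...,1]<60)&(c['z_map']>0)
n,l,st,_=cv2.connectedComponentsWithStats(m.astype(np.uint8))
for i in range(1,n):
    if st[i,4]>60: print('rail?',rect(P[l==i]),st[i,4])
```

```text
bar [574.5  26.   80.5  55.1  73. ] topz 122.97134513066645 slopes [-0.00136843 -0.00570593] tool off [-1.82856798e+00  1.08382935e+00  1.99865392e-04] toolx ang 73.4067066457179
pos [574.   28.1 100.8] yawy -16.6 delta [-1.5 -1.  76.8] twist 0.0
rail? [545.9  55.8  10.3   7.7  73.2] 141
rail? [613.3  36.3   9.7   8.3  73.9] 163
```

View pics/wr3.png

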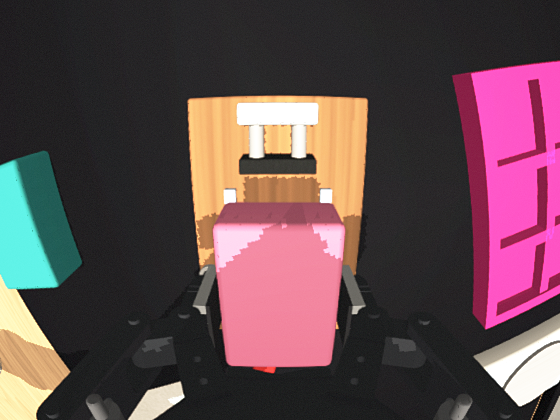

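Emit:
{"name": "send_rows", "arguments": {
  "increments": [
    {"delta_pos":[-1.4,-0.8,20],"twist":0},
    {"delta_pos":[0,0,20],"twist":0},
    {"delta_pos":[0,0,14],"twist":0},
    {"delta_pos":[0,0,10],"twist":0},
    {"delta_pos":[0,0,6],"twist":0},
    {"delta_pos":[0,0,4],"twist":0},
    {"delta_pos":[0,0,1.5],"twist":0},
    {"delta_pos":[0,0,0],"twist":0},
    {"delta_pos":[0,0,0],"twist":0}
  ]
}}

```text
time: 11.38
ee_pos: [572.8, 26.4, 25.1]
orientation: [2.519, 1.876, 0.001]
force: [-0.3, -0.5, -1.8]
finger_gap: 53.9
grip_force: 63.6
```

Emit:
{"name": "send_rows", "arguments": {
  "increments": [
    {"delta_pos":[0,0,1],"twist":0},
    {"delta_pos":[0,0,1],"twist":0},
    {"delta_pos":[0,0,0],"twist":0},
    {"delta_pos":[0,0,0],"twist":0}
  ]
}}

```text
time: 11.88
ee_pos: [572.7, 26.4, 23.1]
orientation: [2.519, 1.876, 0.0]
force: [-2.0, -0.3, 5.2]
finger_gap: 54.1
grip_force: 64.1
```

Emit:
{"name": "send_rows", "arguments": {
  "increments": [
    {"delta_pos":[0,0,0],"twist":0},
    {"delta_pos":[0,0,0],"twist":0},
    {"delta_pos":[0,0,0],"twist":0},
    {"delta_pos":[0,0,-10],"twist":0},
    {"delta_pos":[0,0,-20],"twist":0},
    {"delta_pos":[0,0,-35],"twist":0},
    {"delta_pos":[0,0,-35],"twist":0},
    {"delta_pos":[0,0,-25],"twist":0},
    {"delta_pos":[-15,0,-10],"twist":0},
    {"delta_pos":[0,0,0],"twist":0}
  ],
  "claw": 80
}}

```text
time: 13.12
ee_pos: [568.0, 9.7, 158.0]
orientation: [2.521, 1.873, -0.001]
force: [0.4, 0.1, -0.6]
finger_gap: 79.8
grip_force: 0.0
```

Emit:
{"name": "send_rows", "arguments": {
  "increments": [
    {"delta_pos":[-40,0,0],"twist":0},
    {"delta_pos":[-40,0,0],"twist":0},
    {"delta_pos":[-40,0,0],"twist":0},
    {"delta_pos":[0,0,0],"twist":0},
    {"delta_pos":[0,0,0],"twist":0}
  ],
  "claw": 0
}}

```text
time: 13.75
ee_pos: [533.7, -102.4, 157.0]
orientation: [-2.518, -1.875, 0.0]
force: [-0.6, 0.2, -0.2]
finger_gap: -0.2
grip_force: 0.0
```

```bash
cat >> h.py <<'E'
def jig(name):
    c=robot.camera('wrist'); cv2.imwrite(f'pics/{name}.png',c['image'])
    P=fcloud(c);z=P[...,2];hsv=cv2.cvtColor(c['image'],cv2.COLOR_BGR2HSV).astype(int); ok=c['z_map']>0
    t=np.radians(73.4); N=np.array([573,23.9]); y=np.array([np.cos(t),np.sin(t)]); x=np.array([y[1],-y[0]])
    J=np.stack([(P[...,:2]-N)@x,(P[...,:2]-N)@y,z],-1)
    m=ok&(hsv[...,0]>150)&(hsv[...,1]>50)&(hsv[...,0]<174)&(np.hypot(J[...,0],J[...,1])<60)&(z>41)&(z<52)
    if m.sum()>50: print('bar in jig',rect(J[m]),np.percentile(z[m],[5,50,95]),m.sum())
    red=ok&((hsv[...,0]<6)|(hsv[...,0]>174))&(hsv[...,1]>150)&(np.hypot(J[...,0],J[...,1]+62)<130)
    m=red&(abs(z-94)<5); 
    if m.sum()>5:
        q=J[m].mean(0); print('post jig',q,m.sum(),'world',P[m].mean(0),'lever',np.arctan2(-q[0],-(q[1]+62)),'r',np.hypot(q[0],q[1]+62))
    m=ok&(hsv[...,2]<90)&(z>20)&(z<70)&(J[...,0]<-30)&(J[...,0]>-75)&(J[...,1]<-20)&(J[...,1]>-80)
    if m.sum()>5: print('pin jig',J[m].mean(0),J[m].min(0),J[m].max(0),m.sum())
E
python3 -c "
from h import *
jig('wr4'); print({k:np.round(v,2) for k,v in robot.state().items() if k in('ee_pos','joint_positions','finger_gap','force')})"
```

```text
bar in jig [ 0.1 -1.3 77.5 53.4 90. ] [43.60694575 45.08203808 46.40430364] 2079
post jig [ -21.05714433 -157.69472877   93.78307901] 441 world [ 507.76891362 -121.20663727   93.78307901] lever 0.21659320457701678 r 97.98410300429514
pin jig [-49.17991469 -46.05470159  39.3588749 ] [-60.04920365 -51.98420148  20.3310156 ] [-47.63927635 -38.801939    56.08837875] 113
{'joint_positions': array([ 0.55,  0.51, -0.62,  1.82,  0.36,  0.93, -0.51]), 'ee_pos': array([ 533.97, -101.76,  157.27]), 'force': array([0.13, 0.28, 0.64]), 'finger_gap': np.float64(0.46)}
```

View pics/wr4.png

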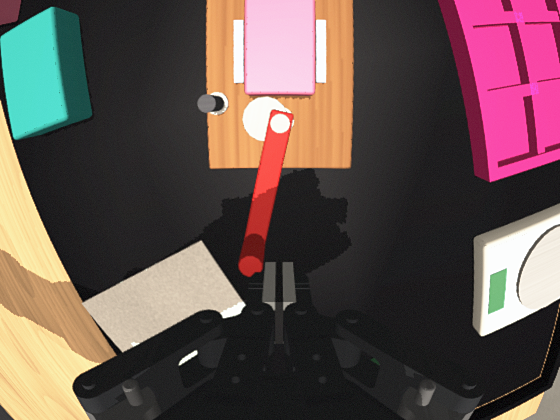

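The bar lies flat between the rails (bar at (280,45), top about 45–46 mm). The lever is at 0.217 rad, the post is at (250,265) and the pin at (210,103). I will push the post with the shut fingers' +x face, turning with the lever.

Emit:
{"name": "send_rows", "arguments": {
  "increments": [
    {"delta_pos":[-35,11,0],"twist":0},
    {"delta_pos":[0,0,0],"twist":-9.7},
    {"delta_pos":[0,0,0],"twist":-9.7},
    {"delta_pos":[0,0,0],"twist":-9.7},
    {"delta_pos":[0,0,0],"twist":-9.7},
    {"delta_pos":[0,0,0],"twist":-9.7},
    {"delta_pos":[0,0,0],"twist":-9.7},
    {"delta_pos":[0,0,0],"twist":-9.7},
    {"delta_pos":[0,0,0],"twist":-9.7},
    {"delta_pos":[0,0,0],"twist":0}
  ]
}}

```text
time: 15.05
ee_pos: [534.8, -138.3, 157.5]
orientation: [-0.786, -3.041, -0.002]
force: [-0.1, 0.2, 0.3]
finger_gap: -0.0
grip_force: 0.0
```

```bash
python3 -c "
from h import *
jig('wr5'); topose(534.8,-138.4,64,61.0); print(robot.state()['joint_positions'])"
```

```text
bar in jig [-0.8 -0.7 80.4 54.1 89.8] [43.88406711 45.14015082 46.27264059] 4160
post jig [ -21.81432309 -159.64111001   94.06016471] 575 world [ 506.48723365 -122.85558119   94.06016471] lever 0.21980369097391073 r 100.0482436460975
pin jig [-55.79501461 -51.5337805   39.3159872 ] [-61.69544048 -60.06648343  20.05427272] [-30.17995095 -46.70371707  56.58286134] 223
pos [ 534.7 -138.5  157.5] yawy 60.8 delta [-0.1 -0.  93.5] twist -0.2
[ 0.81964072  0.62304968 -0.99173586  1.7934187   0.59369977  1.05749044
  0.66867263]
```

View pics/wr5.png

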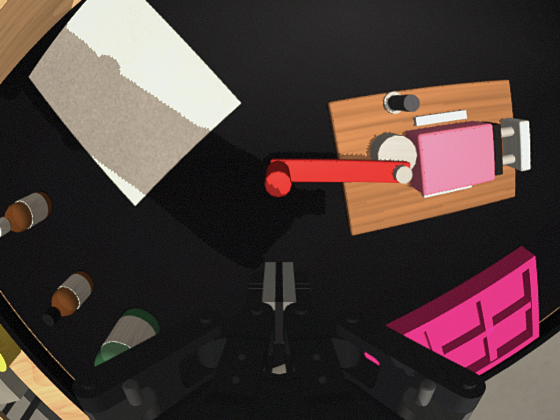

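Emit:
{"name": "send_rows", "arguments": {
  "increments": [
    {"delta_pos":[0,0,30],"twist":0},
    {"delta_pos":[0,0,30],"twist":0},
    {"delta_pos":[0,0,20],"twist":0},
    {"delta_pos":[0,0,13],"twist":0},
    {"delta_pos":[4,0,0],"twist":0},
    {"delta_pos":[3,0,0],"twist":0},
    {"delta_pos":[2,0,0],"twist":0},
    {"delta_pos":[2,0,0],"twist":0},
    {"delta_pos":[2,0,0],"twist":0},
    {"delta_pos":[0,0,0],"twist":0}
  ]
}}

```text
time: 16.35
ee_pos: [523.1, -133.3, 65.0]
orientation: [0.788, 3.041, -0.0]
force: [-0.2, -0.6, -0.8]
finger_gap: -0.1
grip_force: 0.0
```

Emit:
{"name": "send_rows", "arguments": {
  "increments": [
    {"delta_pos":[4,-0.6,0],"twist":2},
    {"delta_pos":[4,-0.6,0],"twist":2},
    {"delta_pos":[7,-1.1,0],"twist":4},
    {"delta_pos":[7,-1.1,0],"twist":4},
    {"delta_pos":[7,-1.1,0],"twist":4}
  ]
}}

```text
time: 16.98
ee_pos: [496.7, -120.4, 64.9]
orientation: [1.209, 2.899, -0.0]
force: [1.5, -1.2, -1.0]
finger_gap: -0.1
grip_force: 1.0
```

```bash
cat >> h.py <<'E'
def arc():
    s=robot.state(); t=np.radians(73.4); y=np.array([np.cos(t),np.sin(t)]); x=np.array([y[1],-y[0]])
    M=R.from_rotvec(s['orientation']).as_matrix()
    d=s['ee_pos'][:2]-np.array([573,23.9])+62*y; d3=M.T@np.r_[d,0]
    print('TCP in tool frame rel pivot',np.round(d3[:2],1),'want(-20,-100)','q of toolx',round(np.radians(163.4-np.degrees(np.arctan2(M[1,0],M[0,0]))),3),'F tool',np.round(M.T@s['force'],1),'j',np.round(s['joint_positions'],2))
E
python3 -c "
from h import *
arc();jig('a1')"
```

```text
TCP in tool frame rel pivot [ -19.  -101.4] want(-20,-100) q of toolx 0.5 F tool [-1.9  0.2  1. ] j [ 0.72  0.65 -0.82  2.    0.68  0.78  0.27]
bar in jig [  0.8   1.6  79.7  55.3 -87.9] [44.01507332 45.14004472 46.20614363] 6294
post jig [ -49.49917565 -148.78025532   93.7618465 ] 1500 world [ 483.05903432 -104.53813863   93.7618465 ] lever 0.5183679342947464 r 99.904860261531
pin jig [-58.01949281 -50.32511645  39.62222545] [-62.46279433 -53.56467029  20.04182123] [-48.5928046  -39.42274584  56.66800298] 645
```

Emit:
{"name": "send_rows", "arguments": {
  "increments": [
    {"delta_pos":[7,-0.9,0],"twist":4},
    {"delta_pos":[7,-0.9,0],"twist":4},
    {"delta_pos":[7,-0.9,0],"twist":4},
    {"delta_pos":[7,-0.9,0],"twist":4},
    {"delta_pos":[7,-0.9,0],"twist":4}
  ]
}}

```text
time: 17.65
ee_pos: [471.6, -96.6, 64.8]
orientation: [1.694, 2.646, -0.004]
force: [-0.0, -5.5, 0.1]
finger_gap: 0.2
grip_force: 2.4
```

```bash
python3 -c "
from h import *
arc();jig('a2')"
```

```text
TCP in tool frame rel pivot [ -20.4 -101.5] want(-20,-100) q of toolx 0.849 F tool [-5.  -2.3 -0.1] j [ 0.63  0.59 -0.72  2.08  0.61  0.7  -0.06]
bar in jig [  1.4   5.   79.8  55.7 -87.4] [43.99089241 45.17935938 46.29159008] 7502
post jig [ -75.37350068 -127.48806607   93.82417412] 1504 world [464.34601532 -76.74135934  93.82417412] lever 0.855461659253945 r 99.84914322737015
pin jig [-59.97546109 -48.55067783  39.28271213] [-62.46562405 -52.96112995  20.10410143] [-53.59887734 -41.04092344  56.2078948 ] 528
```

Emit:
{"name": "send_rows", "arguments": {
  "increments": [
    {"delta_pos":[5.3,-0.6,0],"twist":3},
    {"delta_pos":[5.3,-0.6,0],"twist":3},
    {"delta_pos":[5.3,-0.6,0],"twist":3},
    {"delta_pos":[5.3,-0.6,0],"twist":3},
    {"delta_pos":[5.3,-0.6,0],"twist":3},
    {"delta_pos":[5.3,-0.6,0],"twist":3}
  ]
}}

```text
time: 18.45
ee_pos: [457.4, -68.0, 64.5]
orientation: [-2.085, -2.349, 0.008]
force: [-3.1, -7.0, 3.2]
finger_gap: -0.3
grip_force: 3.3
```

```bash
python3 -c "
from h import *
arc();jig('a3')"
```

```text
TCP in tool frame rel pivot [ -20.7 -101.1] want(-20,-100) q of toolx 1.162 F tool [-6.6 -3.9 -3.2] j [ 0.52  0.55 -0.63  2.12  0.54  0.64 -0.37]
bar in jig [  1.7   7.   79.6  55.7 -87.9] [44.00315619 45.24266845 46.33219807] 8828
post jig [ -91.8979061  -100.96873731   93.82898194] 1508 world [456.08656832 -46.60645752  93.82898194] lever 1.1697358680841776 r 99.81877395319212
pin jig [-60.76153805 -45.54909469  39.29240987] [-62.42310571 -52.02368333  20.01627553] [-57.3380004  -39.27765275  56.66675201] 466
```

Emit:
{"name": "send_rows", "arguments": {
  "increments": [
    {"delta_pos":[3.5,-0.4,0],"twist":2},
    {"delta_pos":[3.5,-0.4,0],"twist":2},
    {"delta_pos":[3.5,-0.4,0],"twist":2},
    {"delta_pos":[3.5,-0.4,0],"twist":2},
    {"delta_pos":[3.5,-0.4,0],"twist":2},
    {"delta_pos":[3.5,-0.4,0],"twist":2},
    {"delta_pos":[3.5,-0.4,0],"twist":2}
  ]
}}

```text
time: 19.38
ee_pos: [453.3, -43.5, 64.2]
orientation: [-2.354, -2.078, 0.01]
force: [-5.6, -6.4, 2.5]
finger_gap: 0.1
grip_force: 3.3
```

```bash
python3 -c "
from h import *
arc();jig('a4')"
```

```text
TCP in tool frame rel pivot [ -20.5 -100.2] want(-20,-100) q of toolx 1.405 F tool [-7.1 -4.8 -2.5] j [ 0.42  0.53 -0.55  2.14  0.49  0.61 -0.6 ]
bar in jig [  2.    7.9  78.8  55.4 -87.4] [44.08596158 45.28684159 46.4152209 ] 10055
post jig [-98.67786307 -77.19790073  93.78192918] 1523 world [456.38023399 -21.88937337  93.78192918] lever 1.417981766935205 r 99.84135839719278
pin jig [-59.95917317 -42.75764591  39.61740214] [-62.31502544 -50.20808926  20.03402209] [-54.27884716 -38.55576084  55.79649917] 456
```

Emit:
{"name": "send_rows", "arguments": {
  "increments": [
    {"delta_pos":[1.2,-0.1,0],"twist":0.7},
    {"delta_pos":[1.2,-0.1,0],"twist":0.7},
    {"delta_pos":[1.2,-0.1,0],"twist":0.7},
    {"delta_pos":[1.2,-0.1,0],"twist":0.7},
    {"delta_pos":[1.2,-0.1,0],"twist":0.7}
  ]
}}

```text
time: 20.05
ee_pos: [453.5, -37.3, 64.2]
orientation: [-2.415, -2.006, 0.01]
force: [-4.4, -4.9, 2.0]
finger_gap: 0.2
grip_force: 2.8
```

Emit:
{"name": "send_rows", "arguments": {
  "increments": [
    {"delta_pos":[1,-0.1,0],"twist":0.6},
    {"delta_pos":[1,-0.1,0],"twist":0.6}
  ]
}}

```text
time: 20.3
ee_pos: [453.7, -35.2, 64.2]
orientation: [-2.436, -1.981, 0.009]
force: [-4.5, -5.3, 1.7]
finger_gap: 0.1
grip_force: 2.8
```

Emit:
{"name": "send_rows", "arguments": {
  "increments": [
    {"delta_pos":[1,-0.1,0],"twist":0.6},
    {"delta_pos":[1,-0.1,0],"twist":0.6}
  ]
}}

```text
time: 20.55
ee_pos: [453.9, -33.2, 64.1]
orientation: [-2.456, -1.955, 0.01]
force: [-5.9, -4.6, 1.2]
finger_gap: 0.0
grip_force: 2.8
```

Emit:
{"name": "send_rows", "arguments": {
  "increments": [
    {"delta_pos":[1,-0.1,0],"twist":0.6}
  ]
}}

```text
time: 20.68
ee_pos: [454.0, -32.1, 64.1]
orientation: [-2.467, -1.943, 0.01]
force: [-5.3, -3.4, 2.3]
finger_gap: -0.0
grip_force: 2.9
```

Emit:
{"name": "send_rows", "arguments": {
  "increments": [
    {"delta_pos":[1,0,0],"twist":0.6}
  ]
}}

```text
time: 20.8
ee_pos: [454.3, -31.1, 64.1]
orientation: [-2.477, -1.93, 0.01]
force: [-6.0, -4.5, 1.4]
finger_gap: 0.3
grip_force: 2.9
```

Emit:
{"name": "send_rows", "arguments": {
  "increments": [
    {"delta_pos":[1,0,0],"twist":0.6}
  ]
}}

```text
time: 20.92
ee_pos: [454.5, -30.1, 64.1]
orientation: [-2.487, -1.917, 0.01]
force: [-5.4, -3.3, 0.8]
finger_gap: 0.3
grip_force: 2.9
```

```bash
python3 -c "
from h import *
arc();jig('a5')"
```

```text
TCP in tool frame rel pivot [-20.5 -98.9] want(-20,-100) q of toolx 1.539 F tool [-4.6 -4.4 -0.8] j [ 0.37  0.52 -0.51  2.14  0.45  0.6  -0.73]
bar in jig [  1.8   8.1  78.9  56.1 -87.6] [44.12744991 45.31439682 46.44146797] 10914
post jig [-99.72025596 -63.72652885  93.83258678] 1509 world [459.22989959  -8.68165407  93.83258678] lever 1.5534843338720223 r 99.7352011647257
pin jig [-59.11083334 -41.56130102  39.54595212] [-62.07267324 -49.02578186  20.1596961 ] [-53.12491709 -38.26462328  56.0339132 ] 479
```

Emit:
{"name": "send_rows", "arguments": {
  "increments": [
    {"delta_pos":[1,0,0],"twist":0.6}
  ]
}}

```text
time: 21.1
ee_pos: [454.7, -29.2, 64.1]
orientation: [-2.497, -1.904, 0.01]
force: [-5.9, -4.1, 1.7]
finger_gap: -0.1
grip_force: 2.8
```

Emit:
{"name": "send_rows", "arguments": {
  "increments": [
    {"delta_pos":[1,0,0],"twist":0.6}
  ]
}}

```text
time: 21.22
ee_pos: [454.9, -28.2, 64.1]
orientation: [-2.507, -1.891, 0.01]
force: [-5.5, -5.0, 1.1]
finger_gap: -0.2
grip_force: 3.0
```

Emit:
{"name": "send_rows", "arguments": {
  "increments": [
    {"delta_pos":[1,0,0],"twist":0.6}
  ]
}}

```text
time: 21.35
ee_pos: [455.3, -27.1, 64.1]
orientation: [-2.516, -1.877, 0.01]
force: [-5.4, -4.4, 1.4]
finger_gap: 0.1
grip_force: 2.5
```

Emit:
{"name": "send_rows", "arguments": {
  "increments": [
    {"delta_pos":[1,0,0],"twist":0.6}
  ]
}}

```text
time: 21.48
ee_pos: [455.6, -26.2, 64.1]
orientation: [-2.526, -1.864, 0.009]
force: [-6.6, -3.8, 1.1]
finger_gap: -0.3
grip_force: 3.0
```

Emit:
{"name": "send_rows", "arguments": {
  "increments": [
    {"delta_pos":[1,0,0],"twist":0.6}
  ]
}}

```text
time: 21.6
ee_pos: [455.5, -25.8, 64.1]
orientation: [-2.536, -1.851, 0.011]
force: [-6.5, -7.0, 2.4]
finger_gap: -0.4
grip_force: 4.4
```

Emit:
{"name": "send_rows", "arguments": {
  "increments": [
    {"delta_pos":[1,0,0],"twist":0.6}
  ]
}}

```text
time: 21.72
ee_pos: [455.4, -25.6, 64.0]
orientation: [-2.547, -1.837, 0.013]
force: [-7.7, -8.2, 4.7]
finger_gap: -0.2
grip_force: 5.8
```

Emit:
{"name": "send_rows", "arguments": {
  "increments": [
    {"delta_pos":[1,0.3,0],"twist":0}
  ]
}}

```text
time: 21.85
ee_pos: [455.4, -25.4, 64.0]
orientation: [-2.547, -1.837, 0.016]
force: [-9.9, -10.9, 7.0]
finger_gap: 0.4
grip_force: 6.9
```

```bash
python3 -c "
from h import *
arc();jig('a6');arc()"
```

```text
TCP in tool frame rel pivot [-22. -98.] want(-20,-100) q of toolx 1.602 F tool [-13.5  -6.   -6.8] j [ 0.34  0.52 -0.49  2.13  0.44  0.6  -0.79]
bar in jig [  1.9   8.1  79.1  55.6 -87.7] [44.04872937 45.28185493 46.43169535] 11411
post jig [-99.61606405 -58.82592665  93.79738868] 1508 world [460.72979409  -4.01506277  93.79738868] lever 1.6026486175768149 r 99.66661908134118
pin jig [-58.62485061 -41.12936164  39.48884801] [-62.25078238 -48.03077728  20.00218878] [-51.98855435 -38.26988462  56.08061189] 483
TCP in tool frame rel pivot [-22. -98.] want(-20,-100) q of toolx 1.602 F tool [-12.2  -4.8  -5.5] j [ 0.34  0.52 -0.49  2.13  0.44  0.6  -0.79]
```

Emit:
{"name": "send_rows", "arguments": {
  "increments": [
    {"delta_pos":[0.7,0.2,0],"twist":0},
    {"delta_pos":[0,0,0],"twist":0}
  ]
}}

```text
time: 22.15
ee_pos: [455.4, -25.3, 64.0]
orientation: [-2.548, -1.836, 0.017]
force: [-9.0, -11.3, 7.3]
finger_gap: -0.1
grip_force: 6.9
```

Emit:
{"name": "send_rows", "arguments": {
  "increments": [
    {"delta_pos":[0,0,0],"twist":0},
    {"delta_pos":[0,0,0],"twist":0},
    {"delta_pos":[0,0,0],"twist":0}
  ]
}}

```text
time: 22.52
ee_pos: [455.4, -25.4, 64.0]
orientation: [-2.548, -1.836, 0.017]
force: [-9.5, -12.4, 7.3]
finger_gap: 0.4
grip_force: 6.9
```

```bash
python3 -c "
from h import *
arc()"
```

```text
TCP in tool frame rel pivot [-22. -98.] want(-20,-100) q of toolx 1.603 F tool [-14.8  -5.2  -7.1] j [ 0.34  0.52 -0.49  2.13  0.44  0.6  -0.79]
```

Emit:
{"name": "send_rows", "arguments": {
  "increments": [
    {"delta_pos":[0.3,0,0],"twist":0},
    {"delta_pos":[0,0,0],"twist":0},
    {"delta_pos":[0,0,0],"twist":0},
    {"delta_pos":[0,0,0],"twist":0},
    {"delta_pos":[0,0,0],"twist":0},
    {"delta_pos":[0,0,0],"twist":0}
  ]
}}

```text
time: 23.28
ee_pos: [455.4, -25.3, 64.0]
orientation: [-2.548, -1.836, 0.018]
force: [-9.7, -12.0, 6.3]
finger_gap: -0.2
grip_force: 7.3
```

```bash
python3 -c "
from h import *
arc()"
```

```text
TCP in tool frame rel pivot [-22. -98.] want(-20,-100) q of toolx 1.603 F tool [-14.5  -5.4  -6.2] j [ 0.34  0.52 -0.49  2.13  0.44  0.6  -0.79]
```

Emit:
{"name": "send_rows", "arguments": {
  "increments": [
    {"delta_pos":[-3,0,0],"twist":0},
    {"delta_pos":[-6,0,0],"twist":0},
    {"delta_pos":[-12,0,0],"twist":0},
    {"delta_pos":[-15,0,0],"twist":0},
    {"delta_pos":[0,0,-25],"twist":0},
    {"delta_pos":[0,0,-35],"twist":0},
    {"delta_pos":[0,0,-35],"twist":0},
    {"delta_pos":[0,0,0],"twist":0},
    {"delta_pos":[0,0,0],"twist":0}
  ]
}}

```text
time: 24.4
ee_pos: [448.6, -56.2, 159.4]
orientation: [2.548, 1.838, -0.001]
force: [-0.4, -0.2, -1.0]
finger_gap: 0.0
grip_force: 0.0
```

```bash
python3 -c "
from h import *
jig('wr6')
arc()"
```

```text
bar in jig [  1.7   8.   79.   54.6 -88.1] [43.97497027 45.24296224 46.49474433] 5473
post jig [-99.84372702 -60.90239377  94.10205097] 586 world [459.91839703  -5.93994742  94.10205097] lever 1.5817891257302057 r 99.84975996601825
pin jig [-60.77672375 -43.83042918  39.83143662] [-70.32855162 -52.36498559  20.11646654] [-56.11719913 -38.9135363   55.96874957] 79
TCP in tool frame rel pivot [-53.1 -95. ] want(-20,-100) q of toolx 1.602 F tool [-0.3  0.8  0.2] j [ 0.52  0.37 -0.62  2.04  0.29  0.82 -0.58]
```

View pics/wr6.png

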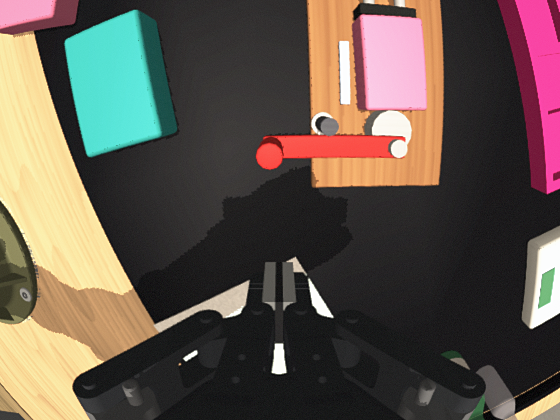

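The bar is clamped against the pad (390,12). The lever lies along jig -x against the pin (325,123), and its vision angle of 1.582 agrees with the 1.58 from the tool pose during the push. I am handing in.

```bash
python3 -c "
from cell import robot
print(robot.close_job())"
```

```text
the job is handed in; nothing more can be done
None
```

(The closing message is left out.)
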